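# Make up two mineral-study kits

### The arm

A 7-joint arm with a two-finger parallel gripper is mounted at the origin on the work surface. World frame = base frame: x ahead of the robot, y to its left, z up, the work surface at z = 0. Lengths are in m, angles in degrees, forces in N, time in s.
With the tool pointing down it reaches from about 0.425 to 0.875 m from the base axis. Payload 4.7 kg.
Tool frame: the origin (TCP) lies at the very end of the fingers, on their centre line; the grasp point (between the pads) lies 19 mm behind it (env.grasp_offset is the distance from the TCP to the grasp point, in m); z points along the fingers, y is the line along which they close (so a half turn about z gives the same grasp; the last joint's range is limited). The gripper opens to 87 mm and grips with 3 to 60 N. Pads are 19 mm wide; open, the fingers measure 117 mm over their backs; the gripper's body (75 mm by 190 mm) begins 51 mm behind the grasp point.
Start: joints at [-69.666, 18.392, -4.016, 83.108, 1.295, 78.541, -3.26], TCP at [0.217, 0.613, 0.223] pointing down, gripper open.
Joint ranges: [-163.93, 163.93], [-17.29, 119.83], [-79.2, 71.16], [3.27, 140.29], [-89.18, 269.18], [5.43, 117.66], [-154.24, 154.24]. Speed limits (degrees/s): [147.25, 147.25, 180, 180, 180, 180, 180].

### API

Orientations are given as [roll, pitch, yaw] about the fixed x, y, z axes, in that order (R = Rz(yaw) Ry(pitch) Rx(roll)).
In Python, from cell import env gives the robot as it stands. The module is installed in compiled form; this text tells all that it offers.
- The arm moves only by the tool drive_tool, never from a script. Its argument "moves" is one flat list of numbers, 5 for each row, row after row: the shift along the tool's x, y, z in units of 40 mm (1.0 is 40 mm), then the turn about the tool's z in units of 10 degrees (1.0 is 10 degrees), then the finger opening in mm, from 0 to 87. A call has 1 to 5 rows; each row is the pose to reach, as a shift and turn from the pose commanded when the call began, along the tool's axes at that moment; what a row does not reach only later rows make up. A row lasts 1/8 s, in which the tool goes at most 62.5 mm and 10.7 degrees, less where a joint would pass 70% of its speed; a pose out of reach is approached as far as the arm can. A call with a gripper value outside its range is refused whole. The fingers move at their own pace and stop on an object; "squeeze" is the grip in N (left out, the last holds). Time passes only in rows, so rows that repeat a pose let the fingers close. It gives the time, the measured TCP pose, the force, the opening and the grip force at its end, in the units of the state.
- env.get_obs(): the state, without advancing time (a new reading comes with each control period).
- env.read_camera(name): name is "scene" or "top" or "wrist"; returns (picture, depth): 420x560x3 uint8, red, green, blue; 420x560 float32, m along the optical axis (not along the pixel's ray), 0 where there is no reading.
- env.camera_model(name): a dict with "K" (3x3 intrinsics, pixels), "rvec" (rotation vector, rad) and "tvec" (3), from world to camera coordinates, as OpenCV has them; the wrist camera has in their place "tool_from_camera" (4x4, takes a point from camera to tool coordinates, whose origin is the TCP and whose axes are the flange's). Camera axes: x right, y down, z forward; pixel columns grow to the right and rows downward; lengths in m; the calibration is good to about 2 mm. A picture is of the moment at which its call begins: read the wrist's pose just before it. camera_model takes no time and is no camera call.
- env.sign_off(): hands the job in; it is judged then, once.
The state is a dict: "time_s": time; "qpos": joint angles; "joint_velocities": joint speeds; "effort": joint torques, N m; "tool_pos": TCP position; "tool_rot": TCP orientation; "force": force on the tool from outside, world axes, zero at the start; "wrist_torque": the same for the moment, N m; "grip_width": finger opening in m; "grasp_force": force on a finger pad.
Only numpy, scipy, OpenCV 4.12 (cv2) and the standard library are available. Lean on these libraries where they do the work, as an engineer would, in place of code of your own. Each camera call takes 0.05 s, during which the arm holds its last target. There are 200 camera calls.

### The job

Make up the two mineral-study kits from the stock on the dark mat: the tall crystal and the jar go in the two-section tray, one to a section, and the slab, the short crystal and the domed stone go in the three-section tray, the slab in the long section and one of the others in each small section. Set every piece down upright and flat on the tray's floor, without dropping it, and leave the spray bottle, magnifying glass and brush where they are.

Things in the scene. Friction and masses are not known exactly. Their poses are not given: they have to be found in the camera images.
- tall_crystal: The bigger of two grey-mauve stone crystals, standing: six-sided prism 40 mm across its flats, straight sides up to 52 mm, then a six-sided point to 70 mm. Origin: centre of its underside, z up. One pair of flats faces +x and -x, the other pairs are turned by 60 degrees. About 160 g.
- short_crystal: The smaller crystal, same shape and stone, standing: 28 mm across its flats, straight sides up to 38 mm, blunt point to 46 mm. Origin: centre of its underside, z up. One pair of flats faces +x and -x. About 70 g.
- dome_stone: Round dark grey stone with a domed top and flat bottom: diameter 48 mm, upright sides to 34 mm, dome top at 45 mm. Origin: centre of its underside, z up. About 150 g.
- slab: Oblong banded tan stone block lying flat: 84 mm long (its x axis), 34 mm wide (y), 38 mm high. Origin: centre of its underside, z up. About 220 g.
- jar: Small round specimen jar, pale glass with a bare steel lid: glass diameter 40 mm up to 40 mm, lid diameter 42 mm from 40 to 54 mm, total height 54 mm. Origin: centre of its underside, z up. About 100 g.
- two_tray: White kit tray with two equal sections, fixed to the table: 80 mm (x) by 157 mm (y) outside, walls, divider and floor 3 mm thick, walls and divider 10 mm high above the table. Origin: centre of its underside, z up. Each section is open above and about 74 by 75.5 mm inside; section centres at (0, +38.5) and (0, -38.5) mm in its x, y; floor top at 3 mm.
- three_tray: White kit tray with three sections, fixed to the table: 157 by 157 mm outside, walls, dividers and floor 3 mm thick, walls and dividers 10 mm high above the table. Origin: centre of its underside, z up. One long section on its +x side, 74 mm (x) by 151 mm (y) inside, centre at (+38.5, 0) mm; two small sections on its -x side, about 74 by 74 mm inside, centres at (-38.5, +38.5) and (-38.5, -38.5) mm; floor top at 3 mm.
- spray_bottle: Bystander: small spray bottle with a white pump head, diameter 42 mm, 106 mm high, standing beyond the stock. Origin: centre of its underside, z up.
- magnifier: Bystander: blue magnifying glass lying flat, ring 84 mm across, handle 90 mm long towards its -x, 14 mm thick. Origin: underside, centre of the ring.
- brush: Bystander: slim paint brush lying flat along its x axis, bristles at +x, 150 mm long, 13 mm wide, 9 mm thick. Origin: underside, middle of its length.

How it is judged (in metres and radians):
At the end, for the whole second after the job is handed in: Each piece at rest in its section, one to a section: origin within 30 mm of the section centre along each tray axis (slab 25 mm along x, 45 mm along y), underside less than 8 mm above the tray's underside, tilted under 0.12 rad, slower than 0.02 m/s ((((x of tall_crystal in the frame of two_tray between -0.03 and 0.03 m and y of tall_crystal in the frame of two_tray between 0.0085 and 0.0685 m) and (x of jar in the frame of two_tray between -0.03 and 0.03 m and y of jar in the frame of two_tray between -0.0685 and -0.0085 m)) or ((x of tall_crystal in the frame of two_tray between -0.03 and 0.03 m and y of tall_crystal in the frame of two_tray between -0.0685 and -0.0085 m) and (x of jar in the frame of two_tray between -0.03 and 0.03 m and y of jar in the frame of two_tray between 0.0085 and 0.0685 m))) and (((x of short_crystal in the frame of three_tray between -0.0685 and -0.0085 m and y of short_crystal in the frame of three_tray between 0.0085 and 0.0685 m) and (x of dome_stone in the frame of three_tray between -0.0685 and -0.0085 m and y of dome_stone in the frame of three_tray between -0.0685 and -0.0085 m)) or ((x of short_crystal in the frame of three_tray between -0.0685 and -0.0085 m and y of short_crystal in the frame of three_tray between -0.0685 and -0.0085 m) and (x of dome_stone in the frame of three_tray between -0.0685 and -0.0085 m and y of dome_stone in the frame of three_tray between 0.0085 and 0.0685 m))) and x of slab in the frame of three_tray between 0.0135 and 0.0635 m and y of slab in the frame of three_tray between -0.045 and 0.045 m and z of each of tall_crystal, jar in the frame of two_tray below 0.008 m and angle between each of tall_crystal, short_crystal, dome_stone, slab, jar's own z axis and vertical below 0.12 rad and linear speed of each of tall_crystal, short_crystal, dome_stone, slab, jar below 0.02 m/s and z of each of short_crystal, dome_stone, slab in the frame of three_tray below 0.008 m); the robot touches nothing.
It fails at once if the spray bottle is moved more than 25 mm or knocked over (distance of spray_bottle from where it was at the start of the episode above 0.025 m or angle between spray_bottle's own z axis and vertical above 0.5 rad).
It fails at once if the magnifying glass is moved more than 25 mm (distance of magnifier from where it was at the start of the episode above 0.025 m).
It fails at once if the brush is moved more than 25 mm (distance of brush from where it was at the start of the episode above 0.025 m).
It fails at once if a piece of stock is dropped or thrown (moves faster than 0.7 m/s without the fingers on it: a fall of about 25 mm) ((contact force between the fingers and tall_crystal below 0.05 N and linear speed of tall_crystal above 0.7 m/s) or (contact force between the fingers and short_crystal below 0.05 N and linear speed of short_crystal above 0.7 m/s) or (contact force between the fingers and dome_stone below 0.05 N and linear speed of dome_stone above 0.7 m/s) or (contact force between the fingers and slab below 0.05 N and linear speed of slab above 0.7 m/s) or (contact force between the fingers and jar below 0.05 N and linear speed of jar above 0.7 m/s)).
It also fails if it takes over 131 s, if anything falls off the work surface, if the arm or the gripper's body presses on something with over 40 N, if the wrist force passes 120 N, or if a joint passes its speed limit or range.

## Working session

There is one attempt and no reset: what is moved stays moved. The work goes in short steps, Python scripts to look and compute and a tool call to move; the robot and the scene stay as the last step left them, time stands still between calls to the robot, and variables do not carry over. Pictures are saved under pics/ and viewed, at most 14 in all, crops included, and the job is handed in when it is done.

Besides the shell and the picture viewer there is one more tool, called as name(argument=value, ...) on one line, values as JSON. drive_tool: Moves the arm, as the interface text tells. Its arguments: {"type":"object","properties":{"moves":{"type":"array","items":{"type":"number"}},"squeeze":{"type":"number"}},"required":["moves"]}

```bash
mkdir -p pics; cat > h.py <<'E'
import numpy as np, cv2
from cell import env
def snap(n,f=None):
    p,d=env.read_camera(n)
    if f: cv2.imwrite('pics/'+f,p[:,:,::-1])
    return p,d
def cloud(n,d,obs=None):
    m=env.camera_model(n);K=np.array(m['K'])
    v,u=np.mgrid[:420,:560]
    P=np.stack([(u-K[0,2])/K[0,0]*d,(v-K[1,2])/K[1,1]*d,d],-1)
    R=cv2.Rodrigues(np.array(m['rvec'],float))[0];t=np.array(m['tvec']).ravel()
    return (P-t)@R
E
python3 - <<'E'
from h import *
for n in('top','scene'):
    p,d=snap(n,n+'1.png'); np.savez(n+'.npz',p=p,d=d,w=cloud(n,d))
    m=env.camera_model(n);print(n,m)
print(env.get_obs(),env.camera_model('wrist'))
E
```

```text
top {'K': array([[440.23717095,   0.        , 278.8642047 ],
       [  0.        , 440.23717095, 208.06703349],
       [  0.        ,   0.        ,   1.        ]]), 'rvec': array([ 2.17969464, -2.18271062,  0.11361141]), 'tvec': array([-0.01006682,  0.59726363,  1.11006601])}
scene {'K': array([[422.3756765 ,   0.        , 278.88368078],
       [  0.        , 422.3756765 , 215.61085742],
       [  0.        ,   0.        ,   1.        ]]), 'rvec': array([ 2.48081558,  0.62013556, -0.20628381]), 'tvec': array([-0.53527646, -0.21407658,  1.05132615])}
{'time_s': 0.1, 'qpos': array([-69.66692845,  18.43535349,  -4.01674727,  83.16697066,
         1.29701268,  78.54030151,  -3.26044121]), 'joint_velocities': array([-0.06582274, -0.13591071, -0.06067918, -0.19387564, -0.08923035,
       -0.06469301, -0.02208683]), 'effort': array([-6.89396966e-04, -4.92572844e+01, -4.05968344e-01, -3.13399780e+01,
       -6.41993224e-02,  3.94732424e-02,  7.44869340e-05]), 'tool_pos': array([0.21712791, 0.61214908, 0.22157317]), 'tool_rot': array([-1.79902722e+02,  6.95800148e-03,  1.60477622e+02]), 'force': array([ 0.14060434, -0.12316989,  0.31834653]), 'wrist_torque': array([-0.00428951,  0.03114603,  0.04185167]), 'grasp_force': 0.0, 'grip_width': 0.08694233736917494} {'K': array([[325.50992104,   0.        , 281.81880003],
       [  0.        , 325.50992104, 210.6794898 ],
       [  0.        ,   0.        ,   1.        ]]), 'tool_from_camera': array([[ 3.78199910e-04, -9.53085280e-01, -3.02701678e-01,
         8.34948282e-02],
       [ 9.99999888e-01,  2.74821537e-04,  3.84112527e-04,
         7.03235665e-04],
       [-2.82903055e-04, -3.02701789e-01,  9.53085278e-01,
        -1.62164480e-01],
       [ 0.00000000e+00,  0.00000000e+00,  0.00000000e+00,
         1.00000000e+00]])}
```

View pics/top1.png

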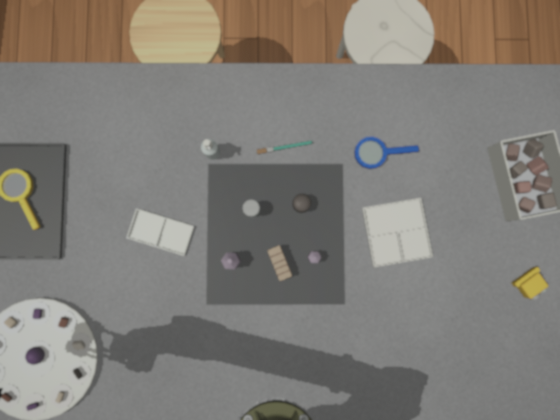

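View pics/scene1.png

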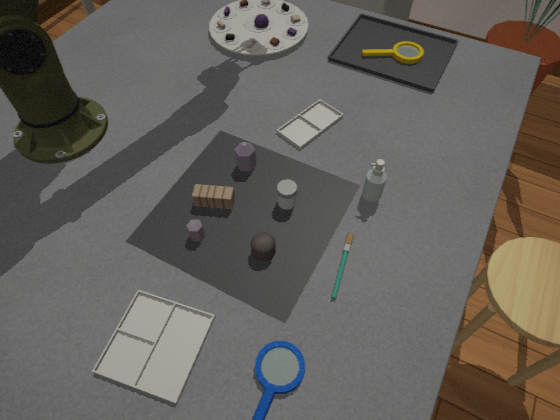

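Top view: jar (251,208), dome (302,203), tall crystal (230,260), slab (280,263), short crystal (315,257), two-tray (161,232), three-tray (397,232). The scene view agrees, and the spray bottle, brush and magnifier lie on the far side.

```bash
python3 - <<'E'
from h import *
z=np.load('top.npz');p,d,w=z['p'],z['d'],z['w']
print('mat z',np.median(w[270:300,210:340,2]))
H=w[:,:,2]
boxes=dict(jar=(251,208,16),dome=(302,203,16),tall=(230,260,16),slab=(280,263,24),short=(315,257,14),spray=(209,148,16))
for n,(u,v,r) in boxes.items():
    m=np.zeros(H.shape,np.uint8);m[v-r:v+r,u-r:u+r]=1
    m&=((H>0.022)&(d>0)).astype(np.uint8)
    q=w[m>0]
    if len(q)<5: print(n,'none',H[v-2:v+3,u-2:u+3]);continue
    zt=np.percentile(q[:,2],98); c=cv2.minAreaRect((q[:,:2]*1000).astype(np.float32))
    print(n,len(q),'z',zt.round(4),'rect',np.round(c[0],1),np.round(c[1],1),round(c[2],1),'med',np.median(q,0).round(4))
m0=env.camera_model('top');K=m0['K'];R=cv2.Rodrigues(m0['rvec'])[0];t=m0['tvec'];C=-R.T@t
def ray(u,v,h):
    k=R.T@np.linalg.inv(K)@[u,v,1]; return C+k*(h-C[2])/k[2]
g=p.min(2)
for n,(a,b,c,e) in dict(two=(115,200,205,262),three=(350,190,440,275)).items():
    m=np.zeros(g.shape,np.uint8);m[b:e,a:c]=(g[b:e,a:c]>140);m=cv2.morphologyEx(m,cv2.MORPH_CLOSE,np.ones((5,5)))
    cs=max(cv2.findContours(m,0,1)[0],key=cv2.contourArea)[:,0]
    q=np.array([ray(u,v,0.008)[:2]*1000 for u,v in cs],np.float32);r=cv2.minAreaRect(q)
    print(n,np.round(r,1) if 0 else r,cv2.boxPoints(r).round(1).tolist())
print('rotate R2',R.round(3),C)
E
```

```text
mat z 0.0011641017951106326
jar 219 z 0.0581 rect [595.1  61.6] [40.4 39.5] 26.4 med [0.5949 0.0622 0.0535]
dome 276 z 0.0471 rect [610.7 -67.5] [45.4 46.7] 44.5 med [ 0.6088 -0.0672  0.0419]
tall 238 z 0.0714 rect [462.8 112.2] [43.5 39.3] 25.7 med [0.463  0.1102 0.0582]
slab 447 z 0.0426 rect [456.3 -10.3] [83.9 34.1] 22.3 med [ 0.4567 -0.0108  0.038 ]
short 109 z 0.0473 rect [471.5 -98.3] [28.3 25.6] 89.8 med [ 0.4717 -0.0988  0.0417]
spray 266 z 0.1072 rect [748.9 167. ] [39.9 40.4] 27.4 med [0.7429 0.1626 0.0669]
two ((537.1617431640625, 301.2071533203125), (160.86932373046875, 85.49559783935547), 72.67980194091797) [[472.3999938964844, 237.10000610351562], [554.0, 211.6999969482422], [601.9000244140625, 365.29998779296875], [520.2999877929688, 390.70001220703125]]
three ((536.2626342773438, -320.53533935546875), (163.91000366210938, 160.74754333496094), 9.549047470092773) [[442.1000061035156, -254.89999389648438], [468.79998779296875, -413.3999938964844], [630.4000244140625, -386.20001220703125], [603.7000122070312, -227.6999969482422]]
rotate R2 [[-0.002 -1.     0.013]
 [-0.996  0.001 -0.091]
 [ 0.091 -0.013 -0.996]] [0.49411925 0.00426255 1.15969811]
```

```bash
cat >> h.py <<'E'
def plan(wps):
    """wps: (x,y,z mm, yaw deg, grip, mm per row, turn per row); prints rows for drive_tool calls"""
    o=env.get_obs();P=np.array(o['tool_pos'])*1000;Y=o['tool_rot'][2]
    rows=[]
    for x,y,z,yaw,g,*s in wps:
        st=s[0] if s else 50; T=np.array([x,y,z],float);dy=(yaw-Y+180)%360-180
        n=max(1,int(np.ceil(np.linalg.norm(T-P)/st)),int(np.ceil(abs(dy)/10)))
        if s and st==0: n=1
        for i in range(1,n+1): rows.append((P+(T-P)*i/n,Y+dy*i/n,g))
        P,Y=T,Y+dy
    P=np.array(o['tool_pos'])*1000;Y=o['tool_rot'][2]
    for k in range(0,len(rows),5):
        c,s=np.cos(np.radians(Y)),np.sin(np.radians(Y));A=np.array([[c,s,0],[s,-c,0],[0,0,-1]])
        out=[]
        for T,y,g in rows[k:k+5]:
            u=(A@(T-P)/40).round(2);t=round(-(y-Y)/10,2);out+=[*u.tolist(),t,g]
        print(out); P=P+A.T@u*40;Y=Y-t*10
E
python3 -c "
from h import *
plan([(510,30,260,90,87,60)])"
```

```text
[-1.07, -1.02, -0.09, np.float64(0.64), 87, -2.14, -2.05, -0.17, np.float64(1.28), 87, -3.21, -3.07, -0.26, np.float64(1.92), 87, -4.28, -4.1, -0.35, np.float64(2.56), 87, -5.35, -5.12, -0.44, np.float64(3.2), 87]
[-1.45, -0.31, -0.08, np.float64(0.64), 87, -2.9, -0.61, -0.17, np.float64(1.28), 87, -4.35, -0.91, -0.26, np.float64(1.93), 87, -5.8, -1.21, -0.35, np.float64(2.57), 87, -7.25, -1.51, -0.43, np.float64(3.21), 87]
[-1.39, 0.51, -0.09, np.float64(0.64), 87]
```

drive_tool(moves=[-1.07, -1.02, -0.09, 0.64, 87, -2.14, -2.05, -0.17, 1.28, 87, -3.21, -3.07, -0.26, 1.92, 87, -4.28, -4.1, -0.35, 2.56, 87, -5.35, -5.12, -0.44, 3.2, 87])

```text
time_s: 0.72
tool_pos: [0.3511, 0.346, 0.24]
tool_rot: [-180.0, -0.0, 128.3]
force: [1.2, 0.5, 0.6]
grip_width: 0.0869
grasp_force: 0.0
```

drive_tool(moves=[-1.45, -0.31, -0.08, 0.64, 87, -2.9, -0.61, -0.17, 1.28, 87, -4.35, -0.91, -0.26, 1.93, 87, -5.8, -1.21, -0.35, 2.57, 87, -7.25, -1.51, -0.43, 3.21, 87])

```text
time_s: 1.35
tool_pos: [0.484, 0.0817, 0.2574]
tool_rot: [180.0, -0.0, 96.2]
force: [0.5, 1.0, 0.9]
grip_width: 0.0868
grasp_force: 0.0
```

drive_tool(moves=[-1.39, 0.51, -0.09, 0.64, 87, -1.39, 0.51, -0.09, 0.64, 87, -1.39, 0.51, -0.09, 0.64, 87])

```text
time_s: 1.72
tool_pos: [0.5097, 0.031, 0.2605]
tool_rot: [-179.9, -0.0, 90.0]
force: [-0.0, 0.4, -0.5]
grip_width: 0.0868
grasp_force: 0.0
```

```bash
cat >> h.py <<'E'
from scipy.spatial.transform import Rotation as Ro
def wrist(f):
    o=env.get_obs();p,d=snap('wrist');m=env.camera_model('wrist');K=m['K'];v,u=np.mgrid[:420,:560]
    P=np.stack([(u-K[0,2])/K[0,0]*d,(v-K[1,2])/K[1,1]*d,d],-1);M=m['tool_from_camera']
    R=Ro.from_euler('xyz',o['tool_rot'],degrees=True).as_matrix()
    w=(P@M[:3,:3].T+M[:3,3])@R.T+o['tool_pos']; w[d<=0]=np.nan
    cv2.imwrite('pics/'+f,p[:,:,::-1]);return p,d,w*1000
E
python3 - <<'E'
from h import *
o=env.get_obs();print(o['time_s'],o['tool_pos'],o['tool_rot'],o['qpos'])
p,d,w=wrist('w1.png');np.savez('w1.npz',p=p,d=d,w=w)
H=w[:,:,2]
for n,(x,y,lo,hi) in dict(jar=(595,62,30,70),dome=(610,-67,20,60),tall=(463,110,30,50),slab=(456,-10,34,60),short=(471,-98,18,36)).items():
    m=(np.hypot(w[:,:,0]-x,w[:,:,1]-y)<60)&(H>lo)&(H<hi)
    q=w[m]
    if len(q)<10: print(n,len(q));continue
    r=cv2.minAreaRect(q[:,:2].astype(np.float32));print(n,len(q),np.round(r[0],1),np.round(r[1],1),round(r[2],1),'z',np.percentile(q[:,2],98).round(1))
E
```

```text
1.725 [0.50969214 0.03101014 0.26046052] [-1.79937790e+02 -2.70521263e-02  9.00016150e+01] [-35.63062667  -0.38382535  29.27769815 100.22211077   0.15623032
  80.17155683  -6.37869104]
jar 1160 [597.   63.7] [40.7 41.1] 64.2 z 55.4
dome 810 [606.7 -62.3] [47.6 34.7] 53.9 z 44.9
tall 30 [479.8 122.6] [11. 39.] 27.4 z 47.8
slab 1774 [458.4  -8.5] [83.7 34.7] 22.2 z 39.4
short 133 [476.2 -90.2] [13.6 31.3] 61.6 z 35.6
```

View pics/w1.png

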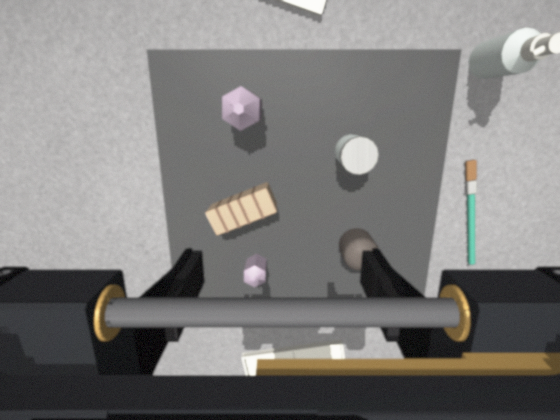

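Wrist view: tall crystal (240,108), jar (358,155), slab (240,210), short crystal (255,270), dome partly hidden (358,250). Next, the crystal yaws.

```bash
cat >> h.py <<'E'
def hexfit(w,x,y,lo,hi,r=35):
    m=(np.hypot(w[:,:,0]-x,w[:,:,1]-y)<r)&(w[:,:,2]>lo)&(w[:,:,2]<hi)
    q=w[m][:,:2]
    if len(q)<30: return len(q)
    best=[]
    for a in range(60):
        e=0;ext=[]
        for k in range(3):
            t=np.radians(a+60*k);s=q@[np.cos(t),np.sin(t)];ext.append(s.max()-s.min())
        best.append((sum(ext),a,np.round(ext,1)))
    c=cv2.minEnclosingCircle(q.astype(np.float32))
    return len(q),min(best),np.round(c,1) if 0 else c,q.mean(0).round(1)
E
python3 - <<'E'
from h import *
w=np.load('w1.npz')['w'];t=np.load('top.npz')['w']*1000
print('wrist',hexfit(w,463,110,44,80),hexfit(w,471,-97,30,60))
print('top',hexfit(t,463,110,40,80),hexfit(t,471,-98,25,60))
plan([(463,110,130,90,75,60)])
E
```

```text
wrist (1236, (np.float64(119.65017684099494), 57, array([40. , 39.9, 39.7])), ((464.6252136230469, 114.62000274658203), 22.837778091430664), array([465.6, 114.8])) (397, (np.float64(84.06771517097917), 59, array([28.7, 28.3, 27.1])), ((473.156982421875, -96.54132080078125), 15.713462829589844), array([473.5, -94. ]))
top (227, (np.float64(119.13836400635978), 56, array([39.7, 39.3, 40.1])), ((462.71295166015625, 111.96696472167969), 21.934463500976562), array([463.5, 111.5])) (109, (np.float64(81.45298182746296), 0, array([25.6, 28.3, 27.6])), ((471.4596252441406, -98.76791381835938), 15.35445499420166), array([471.4, -98.3]))
[0.65, -0.39, 1.09, np.float64(0.0), 75, 1.3, -0.77, 2.17, np.float64(0.01), 75, 1.96, -1.16, 3.26, np.float64(0.01), 75]
```

```bash
python3 - <<'E'
from h import *
plan([(464,113,110,87,60,55),(464,113,16,87,60,40),(464,113,16,87,60,0),(464,113,16,87,60,0)])
E
```

```text
h.py:19: RuntimeWarning: invalid value encountered in scalar divide
  n=max(1,int(np.ceil(np.linalg.norm(T-P)/st)),int(np.ceil(abs(dy)/10)))
Traceback (most recent call last):
  File "h.py", line 19, in plan
    n=max(1,int(np.ceil(np.linalg.norm(T-P)/st)),int(np.ceil(abs(dy)/10)))
            ~~~^^^^^^^^^^^^^^^^^^^^^^^^^^^^^^^^^
ValueError: cannot convert float NaN to integer
```

```bash
python3 - <<'E'
from h import *
plan([(464,113,106,87,60,55),(464,113,16,87,60,30)])
E
```

```text
[0.51, -0.28, 0.97, np.float64(0.08), 60, 1.02, -0.57, 1.93, np.float64(0.16), 60, 1.52, -0.85, 2.9, np.float64(0.23), 60, 2.03, -1.13, 3.86, np.float64(0.31), 60, 2.03, -1.13, 4.61, np.float64(0.31), 60]
[0.0, -0.0, 0.75, np.float64(0.0), 60, 0.0, -0.0, 1.5, np.float64(0.0), 60]
```

drive_tool(moves=[0.51, -0.28, 0.97, 0.08, 60, 1.02, -0.57, 1.93, 0.16, 60, 1.52, -0.85, 2.9, 0.23, 60, 2.03, -1.13, 3.86, 0.31, 60, 2.03, -1.13, 3.86, 0.31, 60])

```text
time_s: 2.4
tool_pos: [0.461, 0.1139, 0.1038]
tool_rot: [-179.6, 0.1, 87.3]
force: [1.0, -1.3, 0.5]
grip_width: 0.0608
grasp_force: 0.0
```

drive_tool(moves=[0, 0, 0.75, 0, 60, 0, 0, 1.5, 0, 60, 0, 0, 2.25, 0, 60, 0, 0, 2.25, 0, 60])

```text
time_s: 2.9
tool_pos: [0.4644, 0.1113, 0.0163]
tool_rot: [-179.9, 0.1, 86.9]
force: [0.3, 0.6, -0.8]
grip_width: 0.0602
grasp_force: 0.0
```

drive_tool(moves=[0, 0, 0, 0, 30, 0, 0, 0, 0, 30, 0, 0, 0, 0, 30, 0, 0, 0, 0, 30, 0, 0, 0, 0, 30], squeeze=20)

```text
time_s: 3.52
tool_pos: [0.4656, 0.1121, 0.0178]
tool_rot: [179.9, -0.1, 86.9]
force: [-2.1, -0.8, 7.1]
grip_width: 0.0397
grasp_force: 20.0
```

```bash
python3 - <<'E'
from h import *
plan([(465.6,112.1,60,87,30,25),(548.7,338,70,92,30,45),(548.7,338,70,92,30,45),(548.7,338,23,92,30,16)])
E
```

```text
[-0.0, -0.0, -0.53, np.float64(-0.01), 30, -0.0, -0.0, -1.06, np.float64(-0.01), 30, 0.96, 0.29, -1.1, np.float64(-0.1), 30, 1.92, 0.59, -1.14, np.float64(-0.18), 30, 2.88, 0.88, -1.18, np.float64(-0.26), 30]
[0.94, 0.34, -0.04, np.float64(-0.09), 30, 1.88, 0.68, -0.08, np.float64(-0.17), 30, 2.83, 1.02, -0.13, np.float64(-0.25), 30, 2.83, 1.02, -0.13, np.float64(-0.25), 30, 2.83, 1.02, 0.27, np.float64(-0.25), 30]
[-0.0, -0.0, 0.39, np.float64(-0.0), 30, -0.0, -0.0, 0.78, np.float64(-0.0), 30]
```

drive_tool(moves=[0, 0, -0.5, 0, 30, 0, 0, -1.1, 0, 30, 0.96, 0.29, -1.1, -0.1, 30, 1.92, 0.59, -1.14, -0.18, 30, 2.88, 0.88, -1.18, -0.26, 30])

```text
time_s: 4.15
tool_pos: [0.5066, 0.2258, 0.0638]
tool_rot: [180.0, -0.0, 89.5]
force: [0.5, 0.1, -1.7]
grip_width: 0.0401
grasp_force: 20.0
```

drive_tool(moves=[0.94, 0.34, -0.04, -0.09, 30, 1.88, 0.68, -0.08, -0.17, 30, 2.83, 1.02, -0.13, -0.25, 30, 2.83, 1.02, -0.13, -0.25, 30, 2.83, 1.02, -0.13, -0.25, 30])

```text
time_s: 4.78
tool_pos: [0.5478, 0.3367, 0.0683]
tool_rot: [-179.9, 0.1, 92.0]
force: [-0.3, -0.9, -1.6]
grip_width: 0.0399
grasp_force: 20.0
```

```bash
python3 - <<'E'
from h import *
o=env.get_obs();print(o['time_s'],o['tool_pos'],o['tool_rot'],o['grip_width'],o['force'])
p,d,w=wrist('w2.png')
s,sd=snap('scene');cv2.imwrite('pics/s2.png',s[90:240,230:420,::-1].repeat(3,0).repeat(3,1))
E
```

```text
4.775 [0.54784148 0.33666347 0.06831364] [-1.79945368e+02  8.97774407e-02  9.19665155e+01] 0.03987087192307668 [-0.27030075 -0.8535666  -1.61223742]
```

View pics/w2.png

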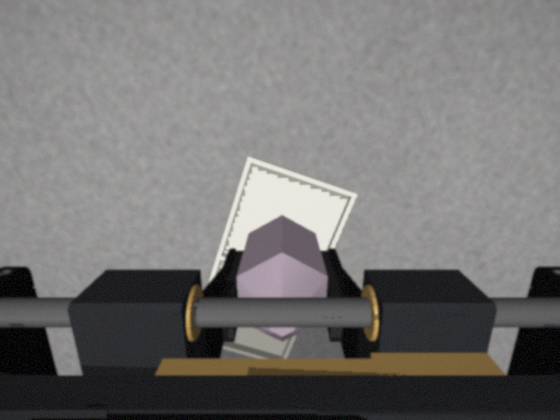

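The crystal is gripped upright at (282,275), above the far section, whose corners are at (250,160) and (355,195). Lowering.

drive_tool(moves=[0, 0, 0.4, 0, 30, 0, 0, 0.8, 0, 30, 0, 0, 1.05, 0, 30, 0, 0, 1.15, 0, 30, 0, 0, 1.2, 0, 30])

```text
time_s: 5.5
tool_pos: [0.5482, 0.3375, 0.0209]
tool_rot: [-180.0, 0.0, 92.0]
force: [-3.0, -2.6, 4.7]
grip_width: 0.0397
grasp_force: 20.0
```

drive_tool(moves=[0, 0, 0, 0, 30, 0, 0, 0, 0, 30])

```text
time_s: 5.75
tool_pos: [0.5486, 0.3379, 0.0215]
tool_rot: [179.9, -0.0, 92.0]
force: [0.5, -0.3, -1.0]
grip_width: 0.0396
grasp_force: 20.0
```

drive_tool(moves=[0, 0, 0.03, 0, 30, 0, 0, 0.06, 0, 30, 0, 0, 0.06, 0, 30])

```text
time_s: 6.12
tool_pos: [0.5487, 0.338, 0.0208]
tool_rot: [180.0, -0.1, 92.0]
force: [-3.5, -2.1, 8.9]
grip_width: 0.0399
grasp_force: 20.0
```

drive_tool(moves=[0, 0, 0, 0, 56, 0, 0, 0, 0, 56, 0, 0, 0, 0, 56, 0, 0, -0.6, 0, 56, 0, 0, -1.6, 0, 56])

```text
time_s: 6.75
tool_pos: [0.5469, 0.3368, 0.0813]
tool_rot: [-179.8, 0.1, 92.0]
force: [0.7, -0.8, 1.8]
grip_width: 0.0556
grasp_force: 0.0
```

drive_tool(moves=[0, 0, -1.2, 0, 60, 0, 0, -1.5, 0, 60])

```text
time_s: 7.0
tool_pos: [0.5502, 0.3387, 0.1464]
tool_rot: [179.7, -0.2, 92.0]
force: [-0.7, 0.2, -0.4]
grip_width: 0.0596
grasp_force: 0.0
```

```bash
python3 - <<'E'
from h import *
plan([(596,62.5,140,90,60,55),(596,62.5,100,90,60,55),(596,62.5,12,90,60,30)])
E
```

```text
[-1.16, 0.15, 0.03, np.float64(0.03), 60, -2.31, 0.3, 0.05, np.float64(0.07), 60, -3.47, 0.45, 0.08, np.float64(0.1), 60, -4.63, 0.6, 0.11, np.float64(0.13), 60, -5.78, 0.76, 0.13, np.float64(0.16), 60]
[-1.15, 0.18, 0.03, np.float64(0.04), 60, -1.15, 0.18, 1.03, np.float64(0.04), 60, -1.15, 0.18, 1.76, np.float64(0.04), 60, -1.15, 0.18, 2.5, np.float64(0.04), 60, -1.15, 0.18, 3.23, np.float64(0.04), 60]
```

drive_tool(moves=[-1.16, 0.15, 0.03, 0.03, 60, -2.31, 0.3, 0.05, 0.07, 60, -3.47, 0.45, 0.08, 0.1, 60, -4.63, 0.6, 0.11, 0.13, 60, -5.78, 0.76, 0.13, 0.16, 60])

```text
time_s: 7.62
tool_pos: [0.586, 0.106, 0.1363]
tool_rot: [-179.9, 0.0, 90.4]
force: [-0.2, -0.3, 1.0]
grip_width: 0.0603
grasp_force: 0.0
```

drive_tool(moves=[-1.15, 0.18, 0.03, 0.04, 60, -1.15, 0.18, 0.8, 0.04, 60, -1.15, 0.18, 1.2, 0.04, 60, -1.15, 0.18, 1.2, 0.04, 60])

```text
time_s: 8.12
tool_pos: [0.5925, 0.0626, 0.0874]
tool_rot: [-179.8, 0.0, 90.1]
force: [1.2, 0.7, 0.3]
grip_width: 0.06
grasp_force: 0.0
```

```bash
python3 - <<'E'
from h import *
o=env.get_obs();print(o['tool_pos'],o['tool_rot'])
p,d,w=wrist('w3.png')
H=w[:,:,2]
m=(np.hypot(w[:,:,0]-596,w[:,:,1]-62)<45)&(H>20)&(H<75);q=w[m]
print(len(q),cv2.minEnclosingCircle(q[:,:2].astype(np.float32)),np.percentile(q[:,2],[5,50,95]))
E
```

```text
[0.59245504 0.06255561 0.08735569] [-1.79772591e+02  3.47780761e-02  9.00625737e+01]
3529 ((597.2333984375, 63.6015510559082), 21.095590591430664) [29.68674223 53.78389248 54.92023936]
```

View pics/w3.png

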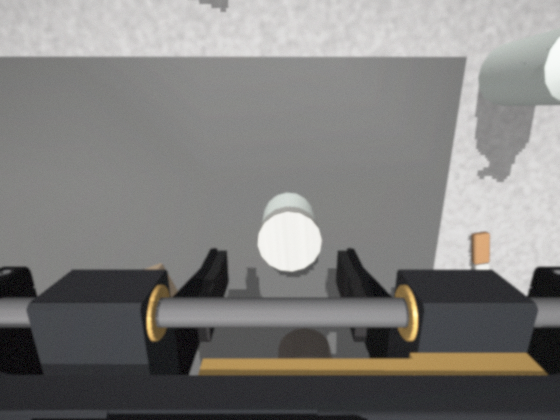

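Jar lid at (290,240), centred between the fingers. Its fix is (597, 63.6).

drive_tool(moves=[0.03, 0.06, 0.7, 0, 60, 0.03, 0.06, 1.4, 0, 60, 0.03, 0.06, 1.85, 0, 60, 0.03, 0.06, 1.85, 0, 60])

```text
time_s: 8.68
tool_pos: [0.5958, 0.0632, 0.0146]
tool_rot: [-179.9, 0.0, 90.0]
force: [-1.3, -0.5, 0.7]
grip_width: 0.0599
grasp_force: 0.0
```

drive_tool(moves=[0, 0, 0, 0, 30, 0, 0, 0, 0, 30, 0, 0, 0, 0, 30, 0, 0, 0, 0, 30, 0, 0, 0, 0, 30], squeeze=20)

```text
time_s: 9.3
tool_pos: [0.5971, 0.063, 0.0164]
tool_rot: [179.9, -0.0, 90.0]
force: [-1.7, 0.4, 5.6]
grip_width: 0.0407
grasp_force: 20.2
```

```bash
python3 - <<'E'
from h import *
o=env.get_obs();P=o['tool_pos']*1000
plan([(P[0],P[1],60,90,30,25),(525.7,264.4,90,90,30,45)])
E
```

```text
[0.0, 0.0, -0.55, np.float64(-0.0), 30, 0.0, 0.0, -1.09, np.float64(-0.0), 30, 1.01, -0.36, -1.24, np.float64(-0.0), 30, 2.01, -0.72, -1.39, np.float64(-0.0), 30, 3.02, -1.07, -1.54, np.float64(-0.0), 30]
[1.01, -0.36, -0.15, np.float64(-0.0), 30, 2.01, -0.72, -0.3, np.float64(-0.0), 30]
```

drive_tool(moves=[0, 0, -0.5, 0, 30, 0, 0, -1.1, 0, 30, 1.0, -0.36, -1.24, 0, 30, 2.0, -0.72, -1.39, 0, 30, 3.0, -1.07, -1.5, 0, 30])

```text
time_s: 9.93
tool_pos: [0.5535, 0.184, 0.0767]
tool_rot: [179.9, -0.0, 89.9]
force: [0.5, 0.8, -0.9]
grip_width: 0.0407
grasp_force: 20.2
```

drive_tool(moves=[1.0, -0.36, -0.1, 0, 30, 2.03, -0.72, -0.1, 0, 30, 2.03, -0.72, -0.1, 0, 30, 2.03, -0.72, -0.1, 0, 30])

```text
time_s: 10.42
tool_pos: [0.5252, 0.2635, 0.0799]
tool_rot: [180.0, 0.0, 90.0]
force: [0.2, 0.1, -0.8]
grip_width: 0.0406
grasp_force: 20.2
```

```bash
python3 - <<'E'
from h import *
o=env.get_obs();print(o['tool_pos'],o['grip_width'],o['force'])
p,d,w=wrist('w4.png')
E
```

```text
[0.52521029 0.26352889 0.07991477] 0.04064266782725258 [ 0.21857614  0.05003581 -0.84976825]
```

View pics/w4.png

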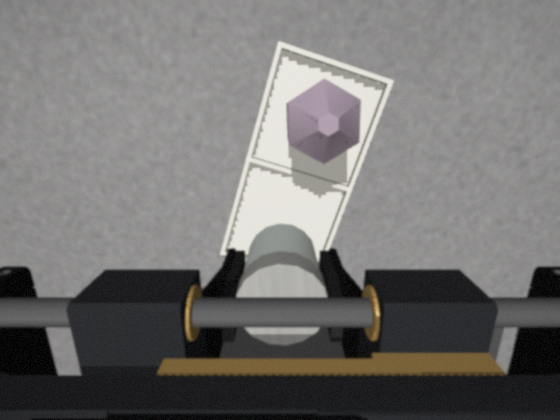

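The tall crystal stands inside the far section (325,120). The jar hangs over the near section. Lowering.

drive_tool(moves=[0, 0, 0.5, 0, 30, 0, 0, 1.0, 0, 30, 0, 0, 1.35, 0, 30, 0, 0, 1.48, 0, 30, 0, 0, 1.53, 0, 30])

```text
time_s: 11.1
tool_pos: [0.5245, 0.2634, 0.0193]
tool_rot: [-179.9, 0.1, 90.0]
force: [-7.7, -4.1, 17.7]
grip_width: 0.0407
grasp_force: 20.7
```

drive_tool(moves=[0, 0, 0.02, 0, 30, 0, 0, 0.04, 0, 30, 0, 0, 0.04, 0, 30])

```text
time_s: 11.48
tool_pos: [0.5246, 0.2635, 0.0194]
tool_rot: [-179.9, 0.0, 89.9]
force: [-8.6, -5.6, 17.6]
grip_width: 0.0402
grasp_force: 20.8
```

Contact made. Release, rise, then go to the slab.

drive_tool(moves=[0, 0, -0.05, 0, 56, 0, 0, -0.05, 0, 56, 0, 0, -0.05, 0, 56, 0, 0, -0.6, 0, 56, 0, 0, -1.6, 0, 56])

```text
time_s: 12.1
tool_pos: [0.5236, 0.2634, 0.0793]
tool_rot: [-179.8, 0.1, 90.0]
force: [-0.4, -0.3, 0.1]
grip_width: 0.0557
grasp_force: 0.0
```

drive_tool(moves=[0, 0, -1.2, 0, 60, 0, 0, -1.4, 0, 60])

```text
time_s: 12.35
tool_pos: [0.5272, 0.2652, 0.1403]
tool_rot: [179.7, -0.2, 90.0]
force: [0.6, 0.2, -0.5]
grip_width: 0.0595
grasp_force: 0.0
```

```bash
python3 - <<'E'
from h import *
plan([(457.5,-9.5,135,22.3,55,50)])
E
```

```text
[-0.98, -0.25, 0.02, np.float64(0.97), 55, -1.96, -0.5, 0.04, np.float64(1.93), 55, -2.94, -0.75, 0.06, np.float64(2.9), 55, -3.92, -0.99, 0.08, np.float64(3.87), 55, -4.91, -1.24, 0.09, np.float64(4.83), 55]
[-0.84, 0.56, 0.02, np.float64(0.97), 55, -1.68, 1.13, 0.04, np.float64(1.94), 55]
```

drive_tool(moves=[-0.98, -0.25, 0.02, 0.97, 55, -1.96, -0.5, 0.04, 1.93, 55, -2.94, -0.75, 0.06, 2.9, 55, -3.92, -0.99, 0.08, 3.87, 55, -4.91, -1.24, 0.09, 4.83, 55])

```text
time_s: 12.98
tool_pos: [0.4743, 0.0664, 0.132]
tool_rot: [-180.0, 0.1, 41.4]
force: [-0.2, -0.9, 0.4]
grip_width: 0.0549
grasp_force: 0.0
```

drive_tool(moves=[-0.84, 0.56, 0.02, 0.97, 55, -1.68, 1.13, 0.04, 1.94, 55, -1.68, 1.13, 1.0, 1.94, 55, -1.68, 1.13, 1.0, 1.94, 55, -1.68, 1.13, 1.0, 1.94, 55])

```text
time_s: 13.6
tool_pos: [0.4554, -0.0103, 0.0933]
tool_rot: [180.0, 0.0, 22.3]
force: [0.7, 0.7, 0.2]
grip_width: 0.0553
grasp_force: 0.0
```

```bash
python3 - <<'E'
from h import *
o=env.get_obs();print(o['tool_pos'],o['tool_rot'],o['qpos'])
p,d,w=wrist('w5.png')
H=w[:,:,2]
m=(np.hypot(w[:,:,0]-457,w[:,:,1]+10)<60)&(H>33)&(H<50);q=w[m]
if len(q)>20: print(len(q),cv2.minAreaRect(q[:,:2].astype(np.float32)),np.percentile(q[:,2],[5,50,95]))
plan([(457.5,-9.5,14,22.3,55,25)])
E
```

```text
[ 0.45536397 -0.01032342  0.09331581] [1.79981258e+02 1.45287861e-02 2.23281443e+01] [-3.79452243e+01  9.36908858e-02  3.62910601e+01  1.19764115e+02
 -3.77986839e-02  6.01673498e+01 -6.93072451e+01]
5271 ((458.9294738769531, -8.524425506591797), (83.45672607421875, 34.57484817504883), 22.001201629638672) [36.73292008 37.93861129 38.99054014]
[0.01, -0.0, 0.5, np.float64(0.0), 55, 0.02, -0.0, 1.0, np.float64(0.0), 55, 0.03, -0.0, 1.5, np.float64(0.0), 55, 0.04, -0.0, 1.99, np.float64(0.0), 55]
```

View pics/w5.png

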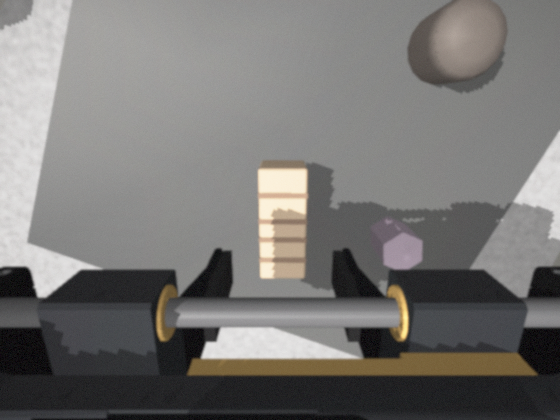

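Slab at (283,220), aligned and centred between the fingers.

drive_tool(moves=[0.08, 0, 0.6, 0.03, 55, 0.08, 0, 1.3, 0.03, 55, 0.08, 0, 2.0, 0.03, 55, 0.08, 0, 2.0, 0.03, 55])

```text
time_s: 14.15
tool_pos: [0.4572, -0.0092, 0.0123]
tool_rot: [-180.0, 0.2, 22.0]
force: [0.8, -0.3, 0.5]
grip_width: 0.0552
grasp_force: 0.0
```

drive_tool(moves=[0, 0, 0, 0, 25, 0, 0, 0, 0, 25, 0, 0, 0, 0, 25, 0, 0, 0, 0, 25, 0, 0, 0, 0, 25], squeeze=25)

```text
time_s: 14.78
tool_pos: [0.459, -0.0093, 0.0139]
tool_rot: [-180.0, -0.1, 22.0]
force: [-1.7, 0.8, 6.2]
grip_width: 0.0337
grasp_force: 25.0
```

```bash
python3 - <<'E'
from h import *
o=env.get_obs();P=o['tool_pos']*1000
plan([(P[0],P[1],93,22.3,25,20),(574.3,-314.1,93,99.5,25,45)])
E
```

```text
[0.0, 0.0, -0.49, np.float64(-0.01), 25, 0.0, 0.0, -0.99, np.float64(-0.02), 25, 0.0, 0.0, -1.48, np.float64(-0.02), 25, 0.0, 0.0, -1.98, np.float64(-0.03), 25, -0.02, 1.02, -1.98, np.float64(-1.0), 25]
[-0.2, 1.0, 0.0, np.float64(-0.96), 25, -0.4, 2.0, 0.0, np.float64(-1.93), 25, -0.6, 2.99, 0.0, np.float64(-2.89), 25, -0.8, 3.99, 0.0, np.float64(-3.86), 25, -1.0, 4.99, 0.0, np.float64(-4.82), 25]
[-0.88, 0.52, 0.0, np.float64(-0.97), 25, -1.75, 1.04, 0.0, np.float64(-1.93), 25]
```

drive_tool(moves=[0, 0, -0.5, 0, 25, 0, 0, -1.0, 0, 25, 0, 0, -1.5, 0, 25, 0, 0, -2.0, 0, 25, 0, 1.02, -2.0, -1.0, 25])

```text
time_s: 15.4
tool_pos: [0.4734, -0.0429, 0.0941]
tool_rot: [-179.9, -0.2, 32.1]
force: [0.3, -0.0, -1.6]
grip_width: 0.034
grasp_force: 25.0
```

drive_tool(moves=[-0.2, 1.0, 0, -0.96, 25, -0.4, 2.0, 0, -1.93, 25, -0.6, 2.99, 0, -2.89, 25, -0.8, 3.99, 0, -3.86, 25, -1.0, 4.99, 0, -4.82, 25])

```text
time_s: 16.02
tool_pos: [0.5431, -0.2375, 0.0923]
tool_rot: [-179.9, -0.0, 80.1]
force: [0.6, -0.8, -1.7]
grip_width: 0.0338
grasp_force: 25.0
```

drive_tool(moves=[-0.88, 0.52, 0, -0.97, 25, -1.75, 1.04, 0, -1.93, 25, -1.75, 1.04, 0, -1.93, 25, -1.75, 1.04, 0, -1.93, 25])

```text
time_s: 16.52
tool_pos: [0.5709, -0.3122, 0.0921]
tool_rot: [-179.9, -0.1, 99.0]
force: [-0.5, 1.3, -1.8]
grip_width: 0.0339
grasp_force: 25.0
```

```bash
python3 - <<'E'
from h import *
o=env.get_obs();print(o['tool_pos'],o['tool_rot'],o['grip_width'],o['force'])
p,d,w=wrist('w6.png')
plan([(574.3,-314.1,17,99.5,25,20)])
E
```

```text
[ 0.57088994 -0.31215625  0.09208755] [-1.79927575e+02 -9.90096734e-02  9.89575777e+01] 0.03388252656818435 [-0.51222964  1.31304335 -1.78836488]
[-0.02, 0.02, 0.47, np.float64(-0.01), 25, -0.04, 0.03, 0.94, np.float64(-0.02), 25, -0.06, 0.05, 1.41, np.float64(-0.03), 25, -0.08, 0.07, 1.88, np.float64(-0.05), 25]
```

View pics/w6.png

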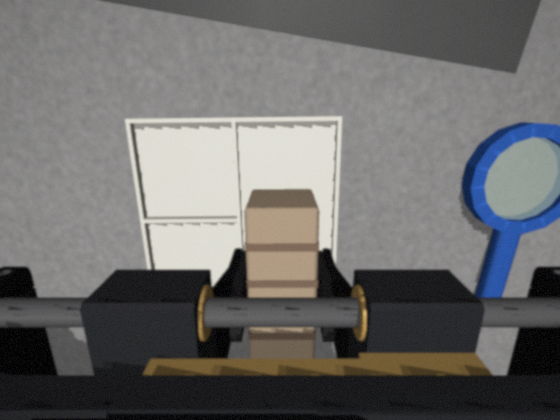

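The slab (282,255) is over the long section (columns 240–340) and square to it. Lowering.

drive_tool(moves=[-0.04, 0.05, 0.5, -0.04, 25, -0.07, 0.07, 1.0, -0.04, 25, -0.07, 0.07, 1.5, -0.04, 25, -0.07, 0.07, 1.75, -0.04, 25, -0.07, 0.07, 1.84, -0.04, 25])

```text
time_s: 17.2
tool_pos: [0.5741, -0.3151, 0.0182]
tool_rot: [-179.9, -0.0, 99.4]
force: [0.9, 0.1, -0.9]
grip_width: 0.0338
grasp_force: 25.0
```

drive_tool(moves=[0, 0, 0.04, 0, 25, 0, 0, 0.06, 0, 25, 0, 0, 0.06, 0, 25])

```text
time_s: 17.58
tool_pos: [0.575, -0.3154, 0.0174]
tool_rot: [180.0, 0.0, 99.4]
force: [-0.1, 0.3, -1.2]
grip_width: 0.0339
grasp_force: 25.0
```

drive_tool(moves=[0, 0, 0.03, 0, 25, 0, 0, 0.06, 0, 25, 0, 0, 0.06, 0, 25])

```text
time_s: 17.95
tool_pos: [0.5751, -0.3155, 0.017]
tool_rot: [179.9, -0.0, 99.4]
force: [-3.6, 3.0, 11.3]
grip_width: 0.034
grasp_force: 25.0
```

drive_tool(moves=[0, 0, -0.03, 0, 50, 0, 0, -0.03, 0, 50, 0, 0, -0.03, 0, 50, 0, 0, -0.6, 0, 50, 0, 0, -1.6, 0, 50])

```text
time_s: 18.58
tool_pos: [0.5738, -0.3148, 0.0789]
tool_rot: [-179.9, -0.1, 99.4]
force: [1.0, 0.5, 1.0]
grip_width: 0.0497
grasp_force: 0.0
```

```bash
python3 - <<'E'
from h import *
plan([(575,-315,100,99,50,55),(472.5,-97.5,95,89,48,50)])
E
```

```text
[-0.01, 0.03, -0.53, np.float64(0.04), 50, 1.15, -0.3, -0.5, np.float64(0.24), 48, 2.3, -0.63, -0.48, np.float64(0.44), 48, 3.46, -0.95, -0.45, np.float64(0.64), 48, 4.62, -1.28, -0.43, np.float64(0.84), 48]
[1.09, -0.5, 0.03, np.float64(0.2), 48]
```

drive_tool(moves=[0, 0.03, -0.53, 0.04, 50, 1.15, -0.3, -0.5, 0.24, 48, 2.3, -0.63, -0.48, 0.44, 48, 3.46, -0.95, -0.45, 0.64, 48, 4.62, -1.28, -0.43, 0.84, 48])

```text
time_s: 19.2
tool_pos: [0.4934, -0.14, 0.0962]
tool_rot: [180.0, -0.0, 90.9]
force: [-0.6, -0.2, 0.1]
grip_width: 0.0482
grasp_force: 0.0
```

drive_tool(moves=[1.09, -0.5, 0.03, 0.2, 48, 1.09, -0.5, 0.03, 0.2, 48, 1.09, -0.5, 0.03, 0.2, 48])

```text
time_s: 19.58
tool_pos: [0.4738, -0.0987, 0.0953]
tool_rot: [179.9, 0.0, 89.0]
force: [0.4, -0.3, 0.6]
grip_width: 0.0481
grasp_force: 0.0
```

```bash
python3 - <<'E'
from h import *
o=env.get_obs();print(o['tool_pos'],o['tool_rot'])
p,d,w=wrist('w7.png')
print(hexfit(w,472,-97,30,60,28))
H=w[:,:,2];m=(np.hypot(w[:,:,0]-610,w[:,:,1]+66)<45)&(H>20);q=w[m]
if len(q)>20: print('dome',len(q),cv2.minEnclosingCircle(q[:,:2].astype(np.float32)))
E
```

```text
[ 0.47378677 -0.09866666  0.09529437] [1.79906571e+02 1.18172964e-03 8.90315270e+01]
(1347, (np.float64(85.12021693213185), 59, array([28.5, 28.9, 27.7])), ((472.8888244628906, -97.57779693603516), 16.074382781982422), array([473.1, -95.2]))
dome 4225 ((611.7213745117188, -66.52278900146484), 24.111766815185547)
```

View pics/w7.png

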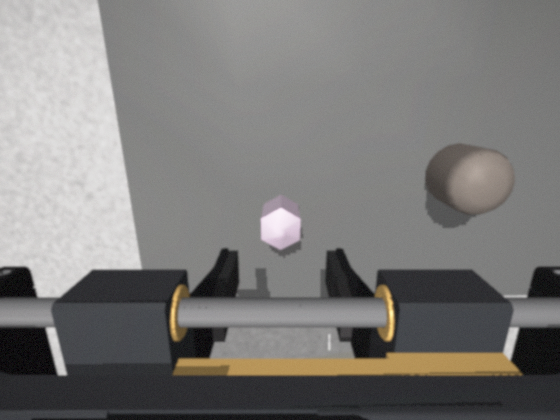

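The short crystal (281,222) is centred between the fingers, with its flats facing them. The dome is at (470,180), fix (611.7,-66.5).

drive_tool(moves=[0.02, -0.02, 0.7, 0, 48, 0.02, -0.02, 1.4, 0, 48, 0.02, -0.02, 2.07, 0, 48, 0.02, -0.02, 2.07, 0, 48])

```text
time_s: 20.12
tool_pos: [0.4708, -0.0989, 0.0102]
tool_rot: [-179.8, 0.1, 88.9]
force: [0.6, -0.1, 0.2]
grip_width: 0.0481
grasp_force: 0.0
```

drive_tool(moves=[0, 0, 0, 0, 18, 0, 0, 0, 0, 18, 0, 0, 0, 0, 18, 0, 0, 0, 0, 18, 0, 0, 0, 0, 18], squeeze=15)

```text
time_s: 20.75
tool_pos: [0.4732, -0.0974, 0.0127]
tool_rot: [179.9, -0.0, 89.0]
force: [-1.5, 0.3, 5.8]
grip_width: 0.0278
grasp_force: 15.0
```

```bash
python3 - <<'E'
from h import *
o=env.get_obs();P=o['tool_pos']*1000
plan([(P[0],P[1],75,89,18,32),(491.9,-288.9,75,99.5,18,45)])
E
```

```text
[0.0, 0.0, -0.78, np.float64(0.0), 18, 0.0, 0.0, -1.56, np.float64(0.0), 18, -0.96, 0.11, -1.56, np.float64(-0.21), 18, -1.91, 0.22, -1.56, np.float64(-0.42), 18, -2.87, 0.33, -1.56, np.float64(-0.63), 18]
[-0.96, 0.0, 0.0, np.float64(-0.21), 18, -1.92, 0.01, 0.0, np.float64(-0.42), 18]
```

drive_tool(moves=[0, 0, -0.7, 0, 18, 0, 0, -1.56, 0, 18, -0.96, 0.11, -1.56, -0.21, 18, -1.91, 0.22, -1.56, -0.42, 18, -2.87, 0.33, -1.56, -0.63, 18])

```text
time_s: 21.38
tool_pos: [0.4836, -0.2129, 0.0742]
tool_rot: [180.0, -0.0, 95.5]
force: [0.1, 0.2, -1.1]
grip_width: 0.028
grasp_force: 15.0
```

drive_tool(moves=[-0.96, 0, 0, -0.21, 18, -1.92, 0.01, 0, -0.42, 18, -1.92, 0.01, 0, -0.42, 18, -1.92, 0.01, 0, -0.42, 18])

```text
time_s: 21.88
tool_pos: [0.4908, -0.2879, 0.0737]
tool_rot: [-180.0, -0.1, 99.5]
force: [0.2, 0.3, -0.8]
grip_width: 0.028
grasp_force: 15.0
```

```bash
python3 - <<'E'
from h import *
o=env.get_obs();print(o['tool_pos'],o['tool_rot'],o['grip_width'],o['force'])
p,d,w=wrist('w8.png')
E
```

```text
[ 0.49082695 -0.2878936   0.07365197] [-1.79958947e+02 -7.81013694e-02  9.95232890e+01] 0.028044477743822783 [ 0.2337414   0.33653114 -0.75209219]
```

View pics/w8.png

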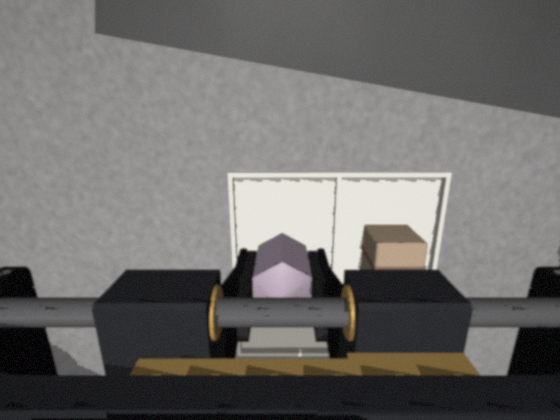

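The crystal (282,265) is over the small section (columns 235–335), and the slab sits flat beside it at (395,245). Lowering.

drive_tool(moves=[0, 0, 0.5, 0, 18, 0, 0, 0.95, 0, 18, 0, 0, 1.25, 0, 18, 0, 0, 1.38, 0, 18, 0, 0, 1.43, 0, 18])

```text
time_s: 22.55
tool_pos: [0.491, -0.2888, 0.0166]
tool_rot: [-180.0, -0.0, 99.5]
force: [-0.7, -0.4, -0.3]
grip_width: 0.0276
grasp_force: 15.0
```

drive_tool(moves=[0, 0, 0.03, 0, 18, 0, 0, 0.06, 0, 18, 0, 0, 0.06, 0, 18])

```text
time_s: 22.92
tool_pos: [0.4915, -0.2891, 0.0158]
tool_rot: [179.9, -0.0, 99.5]
force: [-2.5, 1.4, 5.2]
grip_width: 0.0278
grasp_force: 15.0
```

Contact. Release, rise, then the dome.

drive_tool(moves=[0, 0, 0, 0, 46, 0, 0, 0, 0, 46, 0, 0, 0, 0, 46, 0, 0, -0.6, 0, 46, 0, 0, -1.6, 0, 46])

```text
time_s: 23.55
tool_pos: [0.4899, -0.2881, 0.0779]
tool_rot: [-179.8, -0.1, 99.5]
force: [0.4, -0.3, 0.4]
grip_width: 0.0459
grasp_force: 0.0
```

drive_tool(moves=[0, 0, -0.8, 0, 66, 0, 0, -0.8, 0, 66])

```text
time_s: 23.8
tool_pos: [0.4929, -0.2898, 0.1131]
tool_rot: [179.7, 0.1, 99.5]
force: [-0.7, 0.6, -1.1]
grip_width: 0.0588
grasp_force: 0.0
```

```bash
python3 - <<'E'
from h import *
plan([(611,-67,95,90,68,50)])
E
```

```text
[0.83, 0.64, 0.08, np.float64(0.16), 68, 1.67, 1.28, 0.15, np.float64(0.32), 68, 2.5, 1.92, 0.23, np.float64(0.48), 68, 3.34, 2.56, 0.3, np.float64(0.64), 68, 4.17, 3.19, 0.38, np.float64(0.79), 68]
[0.92, 0.52, 0.07, np.float64(0.16), 68]
```

drive_tool(moves=[0.83, 0.64, 0.08, 0.16, 68, 1.67, 1.28, 0.15, 0.32, 68, 2.5, 1.92, 0.23, 0.48, 68, 3.34, 2.56, 0.3, 0.64, 68, 4.17, 3.19, 0.38, 0.79, 68])

```text
time_s: 24.42
tool_pos: [0.5892, -0.1016, 0.0939]
tool_rot: [-179.9, -0.0, 91.6]
force: [-0.1, -0.3, 0.2]
grip_width: 0.068
grasp_force: 0.0
```

drive_tool(moves=[0.92, 0.52, 0.07, 0.16, 68, 0.92, 0.52, 0.07, 0.16, 68, 0.92, 0.52, 0.07, 0.16, 68])

```text
time_s: 24.8
tool_pos: [0.6082, -0.0664, 0.0915]
tool_rot: [-179.9, 0.0, 90.0]
force: [-0.0, 0.1, 0.3]
grip_width: 0.0677
grasp_force: 0.0
```

```bash
python3 - <<'E'
from h import *
o=env.get_obs();print(o['tool_pos'],o['tool_rot'],o['grip_width'])
p,d,w=wrist('w9.png')
H=w[:,:,2];m=(np.hypot(w[:,:,0]-611,w[:,:,1]+66)<32)&(H>20)&(H<60);q=w[m]
print('dome',len(q),cv2.minEnclosingCircle(q[:,:2].astype(np.float32)))
E
```

```text
[ 0.60818613 -0.06641302  0.09146499] [-1.79885240e+02  4.96293749e-02  9.00309819e+01] 0.0676851086719727
dome 3433 ((612.4618530273438, -66.36071014404297), 24.046016693115234)
```

drive_tool(moves=[0, 0.07, 0.7, 0, 68, 0, 0.07, 1.4, 0, 68, 0, 0.07, 2.05, 0, 68, 0, 0.07, 2.05, 0, 68])

```text
time_s: 25.35
tool_pos: [0.6094, -0.0673, 0.0086]
tool_rot: [-179.7, 0.0, 89.9]
force: [-0.9, -0.5, 1.0]
grip_width: 0.0682
grasp_force: 0.0
```

drive_tool(moves=[0, 0, 0, 0, 38, 0, 0, 0, 0, 38, 0, 0, 0, 0, 38, 0, 0, 0, 0, 38, 0, 0, 0, 0, 38], squeeze=20)

```text
time_s: 25.98
tool_pos: [0.6126, -0.0659, 0.0117]
tool_rot: [179.9, -0.0, 90.0]
force: [0.1, 0.5, 6.0]
grip_width: 0.0477
grasp_force: 20.0
```

```bash
python3 - <<'E'
from h import *
o=env.get_obs();P=o['tool_pos']*1000
plan([(P[0],P[1],60,90,38,22),(504.7,-364.9,125,99.5,38,45)])
E
```

```text
[0.0, 0.0, -0.4, np.float64(0.0), 38, 0.0, 0.0, -0.81, np.float64(0.0), 38, 0.0, 0.0, -1.21, np.float64(0.0), 38, -0.93, -0.34, -1.41, np.float64(-0.12), 38, -1.87, -0.68, -1.61, np.float64(-0.23), 38]
[-0.92, -0.37, -0.21, np.float64(-0.12), 38, -1.84, -0.75, -0.41, np.float64(-0.24), 38, -2.76, -1.12, -0.61, np.float64(-0.36), 38, -3.68, -1.49, -0.82, np.float64(-0.48), 38, -4.6, -1.87, -1.02, np.float64(-0.6), 38]
[-0.87, -0.47, -0.2, np.float64(-0.12), 38]
```

drive_tool(moves=[0, 0, -0.4, 0, 38, 0, 0, -1.0, 0, 38, 0, 0, -1.6, 0, 38, -0.93, -0.34, -2.0, -0.12, 38, -1.87, -0.68, -2.2, -0.23, 38])

```text
time_s: 26.6
tool_pos: [0.585, -0.141, 0.1001]
tool_rot: [179.9, 0.0, 92.5]
force: [0.6, -1.2, -2.6]
grip_width: 0.0476
grasp_force: 20.0
```

drive_tool(moves=[-0.92, -0.37, -0.1, -0.12, 38, -1.84, -0.75, -0.2, -0.24, 38, -2.76, -1.12, -0.3, -0.36, 38, -3.68, -1.49, -0.4, -0.48, 38, -4.6, -1.87, -0.4, -0.6, 38])

```text
time_s: 27.22
tool_pos: [0.5171, -0.3285, 0.1154]
tool_rot: [180.0, 0.0, 98.4]
force: [0.3, -0.2, -2.7]
grip_width: 0.0471
grasp_force: 20.0
```

drive_tool(moves=[-0.87, -0.47, 0, -0.12, 38, -0.87, -0.47, 0.6, -0.12, 38, -0.87, -0.47, 0.8, -0.12, 38, -0.87, -0.47, 0.8, -0.12, 38])

```text
time_s: 27.72
tool_pos: [0.504, -0.3633, 0.0821]
tool_rot: [-179.9, -0.1, 99.6]
force: [0.2, 0.4, -2.9]
grip_width: 0.0472
grasp_force: 20.0
```

```bash
python3 - <<'E'
from h import *
o=env.get_obs();print(o['tool_pos'],o['tool_rot'],o['grip_width'],o['force'])
p,d,w=wrist('w10.png')
plan([(504.7,-364.9,15,99.5,38,20)])
E
```

```text
[ 0.50400948 -0.36334195  0.08205595] [-1.79945278e+02 -8.60291568e-02  9.96088484e+01] 0.04723440078311569 [ 0.15471807  0.43820069 -2.90710346]
[-0.01, 0.0, 0.42, np.float64(0.0), 38, -0.01, 0.0, 0.85, np.float64(0.01), 38, -0.02, 0.0, 1.27, np.float64(0.01), 38, -0.03, 0.0, 1.69, np.float64(0.01), 38]
```

View pics/w10.png

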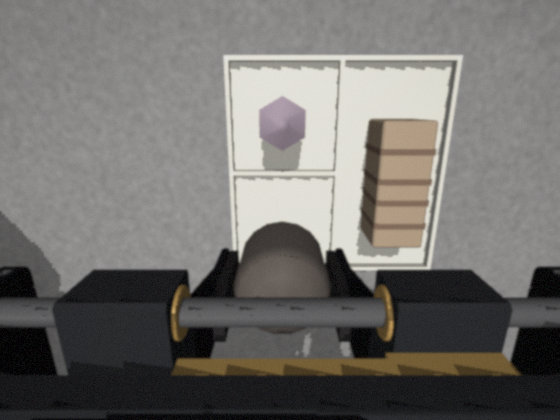

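The dome (282,265) hangs over its section. The short crystal (282,122) and slab (400,185) are well seated. Lowering, watching the force.

drive_tool(moves=[0, 0, 0.5, 0, 38, 0, 0, 1.0, 0, 38, 0, 0, 1.4, 0, 38, 0, 0, 1.55, 0, 38, 0, 0, 1.6, 0, 38])

```text
time_s: 28.4
tool_pos: [0.5037, -0.3647, 0.018]
tool_rot: [-180.0, -0.0, 99.5]
force: [-0.1, 0.4, -0.9]
grip_width: 0.0474
grasp_force: 20.0
```

drive_tool(moves=[0, 0, 0.03, 0, 38, 0, 0, 0.06, 0, 38, 0, 0, 0.06, 0, 38])

```text
time_s: 28.78
tool_pos: [0.5041, -0.3647, 0.0164]
tool_rot: [180.0, 0.0, 99.5]
force: [-0.3, 0.1, -1.5]
grip_width: 0.0473
grasp_force: 20.0
```

drive_tool(moves=[0, 0, 0.03, 0, 38, 0, 0, 0.05, 0, 38, 0, 0, 0.05, 0, 38])

```text
time_s: 29.15
tool_pos: [0.504, -0.3647, 0.0147]
tool_rot: [180.0, -0.0, 99.5]
force: [-1.9, 1.7, 3.3]
grip_width: 0.0475
grasp_force: 20.0
```

Contact. Release and retreat upward.

drive_tool(moves=[0, 0, 0, 0, 62, 0, 0, 0, 0, 62, 0, 0, 0, 0, 62, 0, 0, -0.6, 0, 62, 0, 0, -1.6, 0, 62])

```text
time_s: 29.78
tool_pos: [0.5029, -0.3638, 0.0772]
tool_rot: [-179.8, -0.1, 99.5]
force: [0.5, 0.4, 0.6]
grip_width: 0.0617
grasp_force: 0.0
```

drive_tool(moves=[0, 0, -1.2, 0, 62, 0, 0, -2.4, 0, 62, 0, 0, -3.2, 0, 62, 0, 0, -3.2, 0, 62, 0, 0, -3.2, 0, 62])

```text
time_s: 30.4
tool_pos: [0.5036, -0.3642, 0.2051]
tool_rot: [-180.0, -0.1, 99.5]
force: [0.5, -0.4, -0.6]
grip_width: 0.062
grasp_force: 0.0
```

```bash
python3 - <<'E'
from h import *
p,d=snap('top','top2.png')
s,_=snap('scene','scene2.png')
cv2.imwrite('pics/end.png',np.vstack([np.hstack([p[130:290,110:300],p[130:290,300:490]]),np.hstack([s[60:260,180:370],s[240:420,80:270][:180].repeat(1,0) if 0 else s[220:420,80:270]])])[:,:,::-1].repeat(1,0).repeat(2,1).repeat(1,0))
w=cloud('top',d)*1000
for n,(x,y,c,yaw,h) in dict(tall=(548.7,338,(537.2,301.2),-17.3,30),jar=(525.7,264.4,(537.2,301.2),-17.3,30),slab=(574.3,-314,(536.3,-320.5),9.55,25),short=(491.9,-288.9,(536.3,-320.5),9.55,25),dome=(504.7,-364.9,(536.3,-320.5),9.55,22)).items():
    m=(np.hypot(w[:,:,0]-x,w[:,:,1]-y)<(55 if n=='slab' else 36))&(w[:,:,2]>h);q=w[m]
    if n=='slab':
        a=np.radians(yaw);q=q[((q[:,:2]-c)@[np.cos(a),np.sin(a)])>8]
    r=cv2.minAreaRect(q[:,:2].astype(np.float32));a=np.radians(yaw);D=np.array(r[0])-c
    print(n,len(q),np.round(r[0],1),np.round(r[1],1),'top z',np.percentile(q[:,2],98).round(1),'tray xy',np.round([D@[np.cos(a),np.sin(a)],D@[-np.sin(a),np.cos(a)]],1))
E
```

```text
tall 259 [546.4 337.2] [38.3 44.7] top z 74.7 tray xy [-1.9 37.1]
jar 240 [522.6 261.5] [40.5 40.1] top z 61.3 tray xy [ -2.1 -42.2]
slab 1378 [ 568.  -322.3] [45.9 94.9] top z 601.4 tray xy [30.9 -7. ]
short 2408 [ 486.6 -299.5] [48.1 66.7] top z 631.0 tray xy [-45.5  29. ]
dome 1927 [ 501.6 -358.7] [69.5 58.2] top z 623.6 tray xy [-40.6 -32. ]
```

View pics/scene2.png

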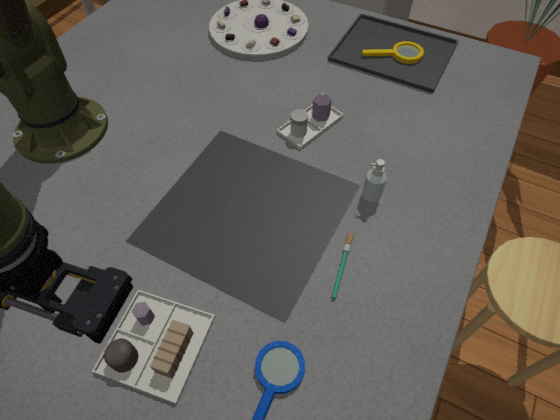

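Scene view: jar (300,123) and tall crystal (321,107) stand in the two-section tray. Short crystal (143,313), dome (121,353) and slab (173,348) are in the three-section tray, and the bystanders have not moved. Handing in.

```bash
python3 -c "
from cell import env
print(env.sign_off())"
```

```text
the job is handed in; nothing more can be done
None
```

I placed all five pieces in their tray sections, saw them standing upright there in the final scene picture with the bystanders in place, and handed the job in at about 30 s; no verdict came back.

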